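# Fetch the flange from behind the tube offcuts

### The arm

A 6-joint arm with a two-finger parallel gripper is mounted at the origin on the work surface. World frame = base frame: x ahead of the robot, y to its left, z up, the work surface at z = 0. Lengths are in mm, angles in rad, forces in N, time in s.
With the tool pointing down it reaches from about 350 to 775 mm from the base axis. Payload 7.3 kg.
Tool frame: the origin (TCP) lies midway between the tips of the shut fingers; the grasp point (between the pads) lies 19 mm behind it; z points along the fingers, y is the line along which they close (so a half turn about z gives the same grasp; the last joint's range is limited). The gripper opens to 92 mm and grips with 3 to 60 N. Pads are 19 mm wide; open, the fingers measure 130 mm over their backs; the gripper's body (75 mm by 190 mm) begins 47 mm behind the grasp point.
Start: joints at [-1.343, 0.342, 1.524, -0, 1.275, -0.146], TCP at [191.73, -488.758, 226.741] pointing down, gripper open.
Joint ranges: [-2.53, 2.53], [-0.77, 2.02], [0.04, 2.7], [-1, 4.14], [0.28, 2.66], [-3.11, 3.11]. Speed limits (rad/s): [2.57, 2.57, 3.14, 3.14, 3.14, 3.14].

### API

Orientations are given as [roll, pitch, yaw] about the fixed x, y, z axes, in that order (R = Rz(yaw) Ry(pitch) Rx(roll)).
In Python, from plant import get_obs, capture, camera_model, close_job, search_frame, regions_of, pinpoint gives the robot as it stands. The module is installed in compiled form; this text tells all that it offers.
- The arm moves only by the shell command python3 -m pendant 'ROWS'. ROWS is JSON, one flat list of numbers, 7 for each row, row after row: the shift along the tool's x, y, z in units of 30 mm (1.0 is 30 mm), then the turn, a rotation vector about the tool's x, y, z in units of 4 degrees (1.0 is 4 degrees), then the closure, from -1 (fully open) to 1 (shut), so that 0 is half open. In form: [dx, dy, dz, wx, wy, wz, gripper, dx, dy, dz, wx, wy, wz, gripper, ...]. A call has 1 to 12 rows; each row shifts and turns the commanded pose from where the row before left it, along the tool's axes as they then stand; what a row does not reach is not made up. A row lasts 1/10 s, in which the tool goes at most 50 mm and 8.59 degrees, less where a joint would pass 70% of its speed; a pose out of reach is approached as far as the arm can. A call with a number of a shift or a turn outside -1 to 1 is refused whole. A call with a gripper value outside its range is refused whole. The fingers move at their own pace and stop on an object; the grip force is fixed at half the most. Time passes only in rows, so rows that do not move let the fingers close. It gives the time, the measured TCP pose, the force, the opening and the grip force at its end, in the units of the state.
- get_obs(): the state, without advancing time (a new reading comes with each control period).
- capture(name): name is "side" or "top" or "wrist"; returns the picture (420x560x3 uint8, red, green, blue); there is no depth.
- camera_model(name): a dict with "fov_y" (degrees; the focal length in pixels is half the picture's height over the tangent of half this angle, whatever the lens; pixels are square), "cx", "cy" (the principal point, pixels), "pose" (4x4, takes a point from camera to world coordinates). Camera axes: x right, y up, looking along -z (the intrinsics and any distortion apply to the point x, -y, -z); pixel columns grow to the right and rows downward; lengths in mm; the calibration is good to about 2 mm. A picture is of the moment at which its call begins: read the wrist's pose just before it. camera_model takes no time and is no camera call; for the wrist camera it gives the pose at the moment of the call.
- close_job(): hands the job in; it is judged then, once.
Trained networks look in the newest picture that a camera, given by its name, has taken for a name from the list of things; names that differ only in an ending like _2 or _b are one class to them, and where a whole thing is asked for, a point or a joint stands for the part that bears it (a point fixed in the world has none). Each returns a list of dicts, best first, with "score" (0 to 1); they miss things now and then, are a little off and sometimes report something else, mostly with a low value. They report only what shows in the picture. A call takes as long as a camera call. They do not tell look-alikes from the thing itself.
- search_frame(camera, thing): "location" ([column, row] in pixels, amid what is visible of it).
- regions_of(camera, thing): "pixels" (420x560 bool, what is visible of it) and "location" ([column, row] in pixels, amid what is visible of it).
- pinpoint(camera, thing): "location" ([column, row] in pixels: a listed point, or the origin of a listed thing).
The state is a dict: "time": time; "joint_positions": joint angles; "dq": joint speeds; "tau": joint torques, N m; "tool_pos": TCP position; "tcp_rot": TCP orientation; "contact_force": force on the tool from outside, world axes, zero at the start; "moment": the same for the moment, N m; "grip_width": finger opening in mm; "finger_force": force on a finger pad.
Only numpy, scipy, OpenCV 4.12 (cv2) and the standard library are available. Lean on these libraries where they do the work, as an engineer would, in place of code of your own. Each camera call takes 0.05 s, during which the arm holds its last target. There are 200 camera calls.

### The job

The small flange at the far end of the stock tray is wanted for welding: lift the two tube offcuts in front of it out onto the plywood board, then take the flange and set it, base down, on the centre of the round turntable. Only when it sits there, put each tube back in the tray on the very spot where it stood. Keep everything upright, set it down rather than drop it, and leave the hammer, the level and the grinding disc alone.

Things in the scene. Friction and masses are not known exactly. Their poses are not given: they have to be found in the camera images.
- round_tube_mid (a point): Upright round steel tube offcut, open at both ends: 48 mm outside diameter, wall 4 mm, 120 mm tall, 0.4 to 0.7 kg. The point is its centre, half-way up (60 mm above its foot); z up along the tube. At the start it stands in the tray, on the front or the middle place.
- square_tube_mid (a point): Upright square steel tube offcut, open at both ends: 45 x 45 mm outside, wall 4 mm, 120 mm tall, 0.4 to 0.75 kg. The point is its centre, half-way up (60 mm above its foot); z up along the tube, x and y square to its flat sides. At the start it stands in the tray, on the place that the round tube leaves, its sides within 0.12 rad of the tray's axes.
- flange_mid (a point): Steel weld-neck flange, the wanted thing: base disc 60 mm diameter and 12 mm thick with four bolt holes, on it a round neck of 38 mm diameter; 60 mm tall in all, 0.35 to 0.7 kg. The point is on its axis, half-way up (30 mm above its underside); z up along the neck. It stands on the far place of the tray, some 10 mm behind the tube on the middle place.
- rack: Grey steel tray, fixed, 220 (x) by 140 mm (y), floor 8 mm thick; lips on both long sides 5 mm thick, tops 20 mm above the table; end stop at the far end 30 mm high. Origin on the table under its centre; x along it away from the robot, z up. Three places on its centre line at x = -74 (front), -6 (middle), +56 mm (far), within 4 mm, flanked by white ticks; things' feet there are 8 mm above the table.
- board: Plywood board lying on the table, fixed, 240 mm (x) by 140 mm (y) by 12 mm thick; the side area for the tubes. Origin on the table under its centre; z up; its top is at z = 12 mm. To the left or the right of the tray.
- turntable: Small bench turntable, fixed: blue round base of 110 mm diameter, on it an aluminium disc of 150 mm diameter with dark scribed rings, its flat top 55 mm above the table. Origin on the table under its centre; z up. On the other side of the tray from the board.
- hammer: Hammer lying on the table beyond the tray, 250 mm long and 26 mm high, head to the right; origin under its middle. Leave alone.
- level: Yellow spirit level, 230 x 22 x 45 mm, standing on its long edge on the table beyond the tray; origin under its centre, x along it. Leave alone.
- disc: Dark grinding disc, 100 mm diameter, 6 mm thick, lying flat on the table beyond the tray; origin under its centre. Leave alone.
Mind the look-alikes: they are no part of the job. Leave any turquoise look-alike of the part that bears round_tube_mid alone.

How it is judged (in metres and radians):
On the way, in this order (a step that is already met when the one before it is completed fails the run):
1. both tubes stand upright and released on the plywood board while the flange is still in its place in the tray (x of round_tube_mid in the frame of board between -0.12 and 0.12 m and y of round_tube_mid in the frame of board between -0.07 and 0.07 m and z of round_tube_mid in the frame of board between 0.065 and 0.08 m and angle between each of round_tube_mid, square_tube_mid's own z axis and vertical below 0.1 rad and contact force between the fingers and round_tube below 0.1 N and linear speed of each of round_tube, square_tube below 0.02 m/s and x of square_tube_mid in the frame of board between -0.12 and 0.12 m and y of square_tube_mid in the frame of board between -0.07 and 0.07 m and z of square_tube_mid in the frame of board between 0.065 and 0.08 m and contact force between the fingers and square_tube below 0.1 N and distance of flange_mid from where it was at the start of the episode below 0.02 m), for 0.2 s.
2. the flange stands base down, released, on the centre of the turntable (within 12 mm) while both tubes still stand on the board (horizontal distance between flange_mid and turntable below 0.012 m and z of flange_mid in the frame of turntable between 0.08 and 0.091 m and angle between each of flange_mid, round_tube_mid, square_tube_mid's own z axis and vertical below 0.1 rad and contact force between the fingers and flange below 0.1 N and linear speed of each of flange, round_tube, square_tube below 0.02 m/s and x of round_tube_mid in the frame of board between -0.12 and 0.12 m and y of round_tube_mid in the frame of board between -0.07 and 0.07 m and z of round_tube_mid in the frame of board between 0.065 and 0.08 m and contact force between the fingers and round_tube below 0.1 N and x of square_tube_mid in the frame of board between -0.12 and 0.12 m and y of square_tube_mid in the frame of board between -0.07 and 0.07 m and z of square_tube_mid in the frame of board between 0.065 and 0.08 m and contact force between the fingers and square_tube below 0.1 N), for 0.2 s.
At the end, for the whole second after the job is handed in: The flange stands upright on the turntable with its axis within 12 mm of the turntable's; each tube stands upright in the tray within 15 mm of where it stood at the start; all are released and at rest (horizontal distance between flange_mid and turntable below 0.012 m and z of flange_mid in the frame of turntable between 0.08 and 0.091 m and angle between each of flange_mid, round_tube_mid, square_tube_mid's own z axis and vertical below 0.1 rad and contact force between the fingers and flange below 0.1 N and linear speed of each of flange, round_tube, square_tube below 0.02 m/s and distance of each of round_tube_mid, square_tube_mid from where it was at the start of the episode below 0.015 m and contact force between the fingers and round_tube below 0.1 N and contact force between the fingers and square_tube below 0.1 N); the robot touches nothing.
It fails at once if a tube or the flange is tipped over (more than 35 degrees) (angle between any of round_tube_mid, square_tube_mid, flange_mid's own z axis and vertical above 0.6 rad).
It fails at once if a tube or the flange is let go in mid-air, more than about 25 mm above where it may stand ((height (world z) of round_tube_mid above 0.1 m and contact force between anything else and round_tube below 0.01 N) or (height (world z) of square_tube_mid above 0.1 m and contact force between anything else and square_tube below 0.01 N) or (height (world z) of flange_mid above 0.11 m and contact force between anything else and flange below 0.01 N)).
It fails at once if the hammer, the level or the grinding disc is moved 20 mm (distance of any of hammer, level, disc from where it was at the start of the episode above 0.02 m).
It also fails if it takes over 128 s, if anything falls off the work surface, if the arm or the gripper's body presses on something with over 40 N, if the wrist force passes 120 N, or if a joint passes its speed limit or range.

## Working session

There is one attempt and no reset: what is moved stays moved. The work goes in short steps, Python scripts to look and compute and a shell command to move; the robot and the scene stay as the last step left them, time stands still between calls to the robot, and variables do not carry over. Pictures are saved under pics/ and viewed, at most 14 in all, crops included, and the job is handed in when it is done.

```bash
mkdir -p pics; python3 - <<'E'
from plant import *
import cv2,numpy as np
o=get_obs();print(o['time'],o['tool_pos'],o['tcp_rot'],o['grip_width'])
for c in ['top','side']:
    im=capture(c);cv2.imwrite(f'pics/{c}0.png',im[:,:,::-1]);m=camera_model(c);print(c,{k:(np.round(v,3).tolist() if k=='pose' else v) for k,v in m.items()})
    for t in ['round_tube_mid','square_tube_mid','flange_mid','rack','board','turntable']:
        print(t,[(np.round(d['location'],1).tolist(),round(d['score'],2)) for d in pinpoint(c,t)])
E
```

```text
0.0 [ 191.63083465 -488.34884351  226.03481997] [-3.14004674e+00 -2.21738570e-04  3.73768946e-01] 91.35972730575874
top {'fov_y': 51.405254774602625, 'cx': 279.5852683183064, 'cy': 206.29527997473585, 'pose': [[-0.029, 0.995, -0.095, 458.882], [-1.0, -0.029, 0.008, 18.043], [0.006, 0.095, 0.995, 1096.551], [0.0, 0.0, 0.0, 1.0]]}
round_tube_mid [([319.3, 286.2], 0.72), ([294.9, 248.5], 0.55), ([280.7, 294.0], 0.52), ([368.0, 128.0], 0.35), ([189.2, 138.5], 0.3)]
square_tube_mid [([294.4, 217.8], 0.56)]
flange_mid [([189.4, 137.2], 0.71), ([289.0, 188.7], 0.68)]
rack [([287.6, 217.4], 0.74)]
board [([398.1, 247.8], 0.59)]
turntable [([171.6, 259.9], 0.73)]
side {'fov_y': 51.579095131182555, 'cx': 285.0535237425579, 'cy': 204.9814098844655, 'pose': [[-0.984, 0.139, -0.115, 471.989], [-0.179, -0.679, 0.712, 605.971], [0.021, 0.721, 0.693, 668.639], [0.0, 0.0, 0.0, 1.0]]}
round_tube_mid [([397.1, 228.1], 0.83), ([341.6, 210.4], 0.69), ([393.5, 199.3], 0.61)]
square_tube_mid [([307.2, 203.7], 0.73), ([159.0, 317.9], 0.41)]
flange_mid [([277.2, 213.9], 0.78), ([341.7, 209.5], 0.39), ([305.0, 201.6], 0.16)]
rack [([304.3, 226.4], 0.87)]
board [([353.5, 155.3], 0.86)]
turntable [([338.8, 378.5], 0.63), ([272.6, 214.0], 0.52)]
```

View pics/top0.png

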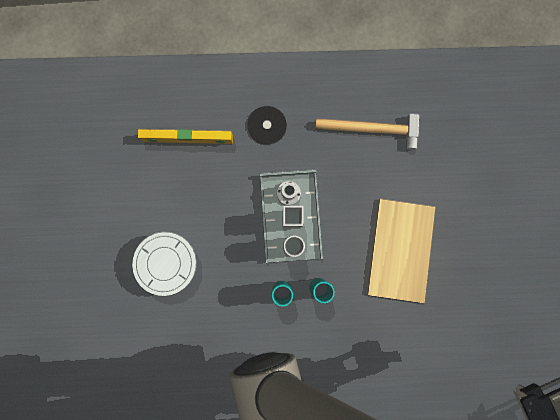

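View pics/side0.png

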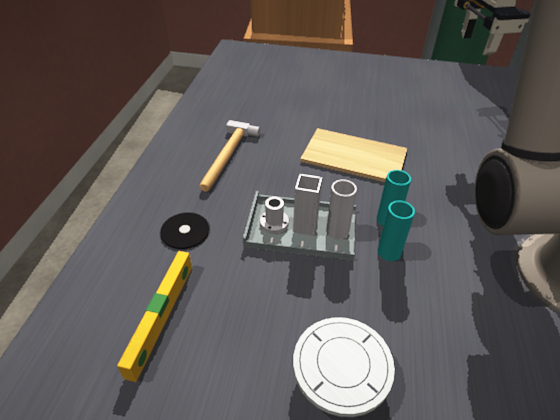

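The top view shows the round tube at (294,246) in front, the square tube at (293,216) in the middle and the flange at (289,190). The board is on the right (400,250), the turntable on the left (165,264), and the turquoise look-alikes at (283,295) and (323,292).

```bash
cat > h.py <<'E'
from plant import *
import cv2,numpy as np
def cam(c):
    m=camera_model(c);return m,(210/np.tan(np.radians(m['fov_y']/2)))
def ray(c,px,mc=None):
    m,f=mc or cam(c);px=np.atleast_2d(px).astype(float)
    d=np.c_[(px[:,0]-m['cx'])/f,-(px[:,1]-m['cy'])/f,-np.ones(len(px))]
    P=np.array(m['pose']);return P[:3,3],d@P[:3,:3].T
def onz(c,px,z,mc=None):
    o,d=ray(c,px,mc);return (o+d*((z-o[2])/d[:,2])[:,None])[:,:2]
def proj(c,X,mc=None):
    m,f=mc or cam(c);P=np.array(m['pose']);q=(np.atleast_2d(X)-P[:3,3])@P[:3,:3]
    return np.c_[m['cx']-f*q[:,0]/q[:,2],m['cy']+f*q[:,1]/q[:,2]]
E
python3 - <<'E'
from h import *
im={c:capture(c) for c in('top','side')}
print(camera_model('top').keys())
for c in im:
  for t,z in [('board',12),('turntable',55),('rack',15)]:
    r=regions_of(c,t)
    for d in r[:1]:
        ys,xs=np.nonzero(d['pixels']);p=onz(c,np.c_[xs,ys],z).astype(np.float32)
        print(c,t,round(d['score'],2),cv2.minAreaRect(p),'circ',cv2.minEnclosingCircle(p))
for t,a,b in [('round',(294.9,248.5),(341.6,210.4)),('square',(294.4,217.8),(307.2,203.7)),('flange',(289,188.7),(277.2,213.9))]:
    z=38 if t=='flange' else 68
    print(t,onz('top',a,z),onz('side',b,z))
cr=cv2.resize(im['top'][165:275,250:335],None,fx=5,fy=5,interpolation=cv2.INTER_CUBIC);cv2.imwrite('pics/c1.png',cr[:,:,::-1])
E
```

```text
dict_keys(['fov_y', 'cx', 'cy', 'pose'])
top board 0.76 ((444.6994934082031, -289.25390625), (143.91204833984375, 240.74400329589844), 79.83203125) circ ((445.0924072265625, -289.17694091796875), 137.3469696044922)
top turntable 0.82 ((430.72113037109375, 286.5910949707031), (151.29489135742188, 148.2659149169922), 89.36018371582031) circ ((430.0801696777344, 286.63934326171875), 76.98762512207031)
top rack 0.97 ((538.5846557617188, -18.550186157226562), (222.42747497558594, 142.15872192382812), 2.2333128452301025) circ ((538.27001953125, -16.860210418701172), 129.35635375976562)
side board 0.81 ((443.91552734375, -286.9439697265625), (159.0625, 241.09982299804688), 80.21073150634766) circ ((442.87933349609375, -285.543212890625), 138.9634552001953)
side turntable 0.65 ((428.1188049316406, 288.94287109375), (148.28494262695312, 156.26837158203125), 9.484175682067871) circ ((427.9574279785156, 288.8854064941406), 78.25619506835938)
side rack 0.81 ((538.3873291015625, -17.95220184326172), (224.63009643554688, 160.4761199951172), 1.8477363586425781) circ ((537.6782836914062, -20.65321922302246), 134.4090118408203)
round [[456.5092635  -23.60345675]] [[459.67819915 -18.69887785]]
square [[528.70485494 -24.78431983]] [[529.1973853  -24.04531863]]
flange [[602.44108909 -15.14877403]] [[588.08811288 -13.14436358]]
```

View pics/c1.png

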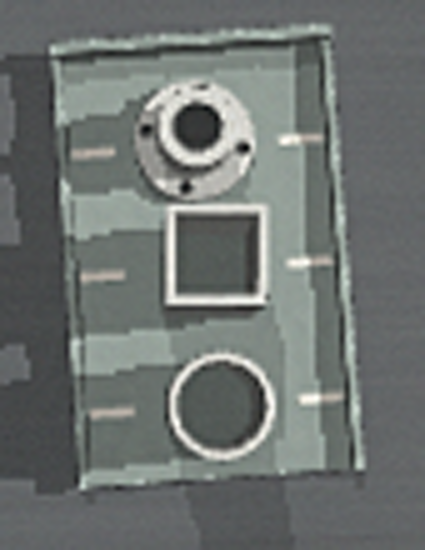

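The crop shows the round rim centred at (294.1,246.2), the square's rim at (293.2,216.2) and the flange neck top at (289.5,189.8), all in full-picture pixels. Next I'll turn these into positions.

```bash
python3 - <<'E'
from h import *
k=lambda p:(np.array(p)+.5)/5-.5+np.array([250,165])
print('round',onz('top',k([(222,406)]),128),'dia',np.diff(onz('top',k([(168,406),(276,406)]),128),axis=0))
q=onz('top',k([(166,206),(268,206),(267,305),(165,305)]),128);print('sq',q.mean(0),q.tolist())
print('fl neck',onz('top',k([(198,124)]),68),'base',onz('top',k([(195,141)]),20))
print('look',onz('top',[(283,295),(323,292)],120))
E
python3 -m pendant '[0.3,-1,0,0,0,1,-1, 0.3,-1,0,0,0,1,-1, 0.3,-1,0,0,0,1,-1, 0.3,-1,0,0,0,1,-1, 0.4,-1,0,0,0,1,-1, 0.4,-1,0,0,0,0.36,-1]'
```

```text
round [[462.64595315 -19.37866178]] dia [[ -1.4020334  -47.75437605]]
sq [529.45773145 -19.10561129] [[552.1874390820022, 2.7069564472287784], [550.8750662185755, -42.78943197637753], [506.72508437972374, -40.81957379208029], [508.04333611823387, 4.479604160878852]]
fl neck [[596.68155201 -14.63069267]] base [[594.63533122 -14.39579791]]
look [[355.36441835   8.08436485]
 [359.24256118 -80.40884131]]
time: 1.7
tool_pos: [214.9, -301.4, 226.9]
tcp_rot: [3.141, -0.0, -0.004]
contact_force: [0.7, 0.1, 0.4]
grip_width: 91.5
finger_force: 0.0
```

```bash
python3 -m pendant '[1,-0.8,0,0,0,0,-1, 1,-0.8,0,0,0,0,-1, 1,-0.8,0,0,0,0,-1, 1,-1,0,0,0,0,-1, 1,-1,0,0,0,0,-1, 1,-1,0,0,0,0,-1, 1,-1,0,0,0,0,-1, 0.6,-1,0,0,0,0,-1, 0,-1,0,0,0,0,-1, 0,-0.9,0,0,0,0,-1, 0,0,0,0,0,0,-1]'
python3 - <<'E'
from h import *
mc=cam('wrist');im=capture('wrist');cv2.imwrite('pics/w1.png',im[:,:,::-1]);print(np.round(mc[0]['pose'],2).tolist(),mc[1],mc[0]['cx'],mc[0]['cy'])
o=get_obs();print(o['tool_pos'],o['joint_positions'])
for n,X in [('r',(462.6,-19.4,128)),('s',(529.5,-19.1,128)),('f',(596,-14.5,68))]: print(n,proj('wrist',X,mc))
E
```

```text
time: 2.8
tool_pos: [442.8, -21.1, 226.7]
tcp_rot: [-3.141, 0.0, 0.003]
contact_force: [0.6, -0.2, 0.1]
grip_width: 91.7
finger_force: 0.0
[[0.0, 0.95, 0.3, 524.0], [-1.0, 0.0, -0.0, -21.32], [-0.0, -0.3, 0.95, 384.05], [0.0, 0.0, 0.0, 1.0]] 318.09942839879625 276.57105892520326 212.50698643556584
[442.98066952 -22.61855626 226.77558948] [-2.23955401e-01  1.92370435e-01  1.73154344e+00 -2.44665536e-04
  1.21747341e+00  1.34428740e+00]
r [[274.46419362 190.05232101]]
s [[274.1357755 104.5062437]]
f [[269.52809012  26.19186567]]
```

View pics/w1.png

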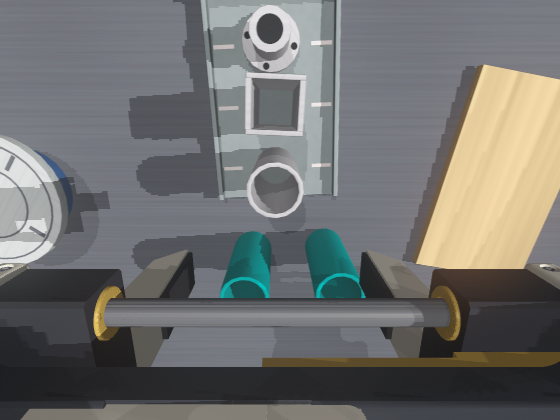

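The wrist view shows the round rim at (275,190), the square's at (276,104) and the flange neck at (270,28). All are within 2 px of the positions predicted from the top camera, so I'll go for the round tube.

```bash
python3 -m pendant '[0.66,-0.06,0,0,0,0,-1, 0,0,1,0,0,0,-1, 0,0,1,0,0,0,-1, 0,0,1,0,0,0,-1, 0,0,1,0,0,0,-1, 0,0,0.6,0,0,0,-1, 0,0,0.4,0,0,0,-1, 0,0,0,0,0,0,-1]'; python3 -m pendant '[0,0,0,0,0,0,1, 0,0,0,0,0,0,1, 0,0,0,0,0,0,1, 0,0,0,0,0,0,1, 0,0,0,0,0,0,1, 0,0,0,0,0,0,1, 0,0,0,0,0,0,1, 0,0,0,0,0,0,1]'
```

```text
time: 3.65
tool_pos: [461.9, -22.9, 75.3]
tcp_rot: [-3.141, 0.003, -0.002]
contact_force: [-0.0, 0.1, -0.6]
grip_width: 91.8
finger_force: 0.0
time: 4.45
tool_pos: [462.9, -21.8, 76.9]
tcp_rot: [3.142, -0.0, -0.0]
contact_force: [-0.3, 1.4, 3.7]
grip_width: 48.0
finger_force: 29.8
```

```bash
python3 -m pendant '[0,0,-0.5,0,0,0,1, 0,0,-0.7,0,0,0,1, 0,0,-0.8,0,0,0,1, -0.2,0.5,0,0,0,0,1, -0.27,0.9,0,0,0,0,1, -0.27,1,0,0,0,0,1, -0.27,1,0,0,0,0,1, -0.27,1,0,0,0,0,1, -0.27,1,0,0,0,0,1, -0.27,1,0,0,0,0,1, -0.27,1,0,0,0,0,1, -0.27,0.8,0,0,0,0,1]'; python3 -m pendant '[-0.07,0.4,0,0,0,0,1, 0,0,0,0,0,0,1, 0,0,0,0,0,0,1]'
python3 - <<'E'
from h import *
capture('top');mc=cam('top');o=get_obs();print(o['tool_pos'],o['contact_force'])
r=regions_of('top','board')[0]['pixels'];ys,xs=np.nonzero(r);print(cv2.minAreaRect(onz('top',np.c_[xs,ys],12).astype(np.float32)))
E
```

```text
time: 5.65
tool_pos: [390.9, -269.2, 136.0]
tcp_rot: [-3.141, 0.001, -0.001]
contact_force: [0.8, 1.0, -4.9]
grip_width: 48.1
finger_force: 29.8
time: 5.95
tool_pos: [389.6, -279.0, 136.2]
tcp_rot: [-3.14, 0.001, -0.001]
contact_force: [1.0, 0.2, -3.9]
grip_width: 48.0
finger_force: 29.8
[ 389.75833722 -278.7114254   136.3390568 ] [-0.10736333 -0.22189125 -5.38452901]
((444.2349548339844, -287.69476318359375), (144.7839813232422, 244.56695556640625), 79.01776885986328)
```

```bash
python3 -m pendant '[0,0,0.7,0,0,0,1, 0,0,0.6,0,0,0,1, 0,0,0.3,0,0,0,1, 0,0,0.15,0,0,0,1, 0,0,0.06,0,0,0,1, 0,0,0.03,0,0,0,1, 0,0,0.03,0,0,0,1, 0,0,0,0,0,0,1]'
```

```text
time: 6.85
tool_pos: [390.0, -280.1, 81.0]
tcp_rot: [3.141, -0.001, -0.0]
contact_force: [0.1, -0.6, -4.2]
grip_width: 48.3
finger_force: 29.8
```

```bash
python3 -m pendant '[0,0,0.03,0,0,0,1, 0,0,0.02,0,0,0,1, 0,0,0,0,0,0,1, 0,0,0,0,0,0,1]'; python3 -m pendant '[0,0,0,0,0,0,-1, 0,0,0,0,0,0,-1, 0,0,0,0,0,0,-1, 0,0,0,0,0,0,-1, 0,0,0,0,0,0,-1, 0,0,0,0,0,0,-1]'
```

```text
time: 7.25
tool_pos: [390.4, -280.1, 80.8]
tcp_rot: [3.14, -0.002, -0.0]
contact_force: [-1.3, 4.0, 9.9]
grip_width: 48.2
finger_force: 29.9
time: 7.85
tool_pos: [389.8, -279.9, 79.1]
tcp_rot: [3.142, 0.0, -0.0]
contact_force: [-0.9, -0.3, -0.8]
grip_width: 90.1
finger_force: 0.0
```

```bash
python3 -m pendant '[0,0,-1,0,0,0,-1, 0,0,-1,0,0,0,-1, 0,0,-1,0,0,0,-1, 0.5,-1,-0.7,0,0,0,-1, 0.5,-1,0,0,0,0,-1, 0.5,-1,0,0,0,0,-1, 0.5,-1,0,0,0,0,-1, 0.5,-1,0,0,0,0,-1, 0.5,-1,0,0,0,0,-1, 0.5,-1,0,0,0,0,-1, 0.5,-0.9,0,0,0,0,-1, 0.65,-0.75,0,0,0,0.57,-1]'; python3 -m pendant '[0,0,0,0,0,0,-1, 0,0,0,0,0,0,-1]'
python3 - <<'E'
from h import *
mc=cam('wrist');im=capture('wrist');o=get_obs();print(o['tool_pos'],o['tcp_rot'])
g=cv2.cvtColor(im,cv2.COLOR_RGB2GRAY)
print(proj('wrist',[[529.5,-20,128],[596,-14.5,68]],mc))
cv2.imwrite('pics/w2.png',im[:,:,::-1])
capture('top');
for t,z in [('round_tube_mid',72),('square_tube_mid',68)]:
  print(t,[(onz('top',d['location'],z).round(1).tolist(),round(d['score'],2)) for d in pinpoint('top',t)])
E
```

```text
time: 9.05
tool_pos: [529.5, -18.8, 190.1]
tcp_rot: [-3.142, 0.001, -0.04]
contact_force: [0.6, -0.3, 0.2]
grip_width: 92.0
finger_force: 0.0
time: 9.25
tool_pos: [529.2, -20.2, 189.7]
tcp_rot: [3.141, 0.001, -0.038]
contact_force: [-0.6, -0.7, -0.0]
grip_width: 91.7
finger_force: 0.0
[528.91611488 -20.73075935 189.79243459] [ 3.14126354e+00  9.77800328e-04 -3.94955543e-02]
[[276.10654884 227.75130728]
 [266.69857465 130.08680819]]
round_tube_mid [([[363.0, -78.9]], 0.66), ([[386.0, -278.5]], 0.63)]
square_tube_mid []
```

View pics/w2.png

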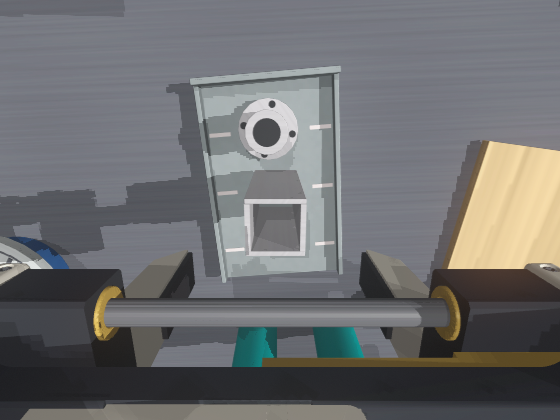

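The square rim is at (275.5,227), aligned with the gripper and where it was predicted. Descending to grip it.

```bash
python3 -m pendant '[0,0,1,0,0,0,-1, 0,0,1,0,0,0,-1, 0,0,1,0,0,0,-1, 0,0,0.5,0,0,0,-1, 0,0,0.27,0,0,0,-1, 0,0,0,0,0,0,1, 0,0,0,0,0,0,1, 0,0,0,0,0,0,1, 0,0,0,0,0,0,1, 0,0,0,0,0,0,1, 0,0,0,0,0,0,1, 0,0,0,0,0,0,1]'; python3 -m pendant '[0,0,0,0,0,0,1, 0,0,0,0,0,0,1]'
```

```text
time: 10.65
tool_pos: [529.5, -20.3, 77.3]
tcp_rot: [-3.142, -0.0, -0.04]
contact_force: [-0.3, 0.8, 1.5]
grip_width: 44.8
finger_force: 30.0
time: 10.85
tool_pos: [529.5, -20.3, 77.3]
tcp_rot: [-3.142, -0.0, -0.04]
contact_force: [-0.6, 2.0, 3.9]
grip_width: 45.0
finger_force: 30.0
```

```bash
python3 -m pendant '[0,0,-0.5,0,0,0,1, 0,0,-0.7,0,0,0,1, 0,0,-0.8,0,0,0,1, -0.05,0.5,0,0,0,0,1, -0.1,1,0,0,0,0,1, -0.1,1,0,0,0,0,1, -0.1,1,0,0,0,0,1, -0.1,1,0,0,0,0,1, -0.1,1,0,0,0,0,1, -0.1,1,0,0,0,0,1, -0.1,1,0,0,0,0,1, 0,0.9,0,0,0,0,1]'; python3 -m pendant '[0,0.6,0,0,0,0,1, 0,0.3,0,0,0,0,1, 0,0,0.4,0,0,0,1, 0,0,0.6,0,0,0,1, 0,0,0.5,0,0,0,1, 0,0,0.2,0,0,0,1, 0,0,0.1,0,0,0,1, 0,0,0.05,0,0,0,1, 0,0,0.03,0,0,0,1, 0,0,0.02,0,0,0,1, 0,0,0,0,0,0,1, 0,0,0,0,0,0,1]'
```

```text
time: 12.05
tool_pos: [494.8, -273.1, 134.9]
tcp_rot: [-3.14, 0.003, -0.041]
contact_force: [0.7, -0.2, -5.3]
grip_width: 44.8
finger_force: 30.0
time: 13.25
tool_pos: [496.1, -298.1, 81.3]
tcp_rot: [3.141, -0.001, -0.04]
contact_force: [-1.2, 4.1, 6.3]
grip_width: 45.0
finger_force: 30.0
```

```bash
python3 -m pendant '[0,0,0,0,0,0,-1, 0,0,0,0,0,0,-1, 0,0,0,0,0,0,-1, 0,0,0,0,0,0,-1, 0,0,0,0,0,0,-1, 0,0,-1,0,0,0,-1, 0,0,-1,0,0,0,-1, 0,0,-1,0,0,0,-1, 0,0,-0.7,0,0,-0.57,-1, 0.3,-0.9,0,0,0,0,-1, 0.3,-1,0,0,0,0,-1, 0.3,-1,0,0,0,0,-1]'; python3 -m pendant '[0.4,-1,0,0,0,0,-1, 0.4,-1,0,0,0,0,-1, 0.4,-1,0,0,0,0,-1, 0.4,-1,0,0,0,0,-1, 0.4,-1,0,0,0,0,-1, 0.4,-0.9,0,0,0,0,-1, 0,-0.65,0,0,0,0,-1, 0,0,0,0,0,0,-1, 0,0,0,0,0,0,-1]'
python3 - <<'E'
from h import *
mc=cam('wrist');im=capture('wrist');o=get_obs();print(o['tool_pos'],o['tcp_rot'])
print(proj('wrist',[[596,-14.5,68]],mc))
t=capture('top');s=capture('side')
cv2.imwrite('pics/m3.png',np.hstack([cv2.resize(im[60:420,150:420],(270,360)),t[170:330,330:460].repeat(2,0).repeat(2,1)[:320] if 0 else cv2.resize(t[150:330,320:460],(280,360)),])[:,:,::-1])
E
```

```text
time: 14.45
tool_pos: [522.9, -210.6, 191.1]
tcp_rot: [3.141, -0.0, -0.001]
contact_force: [-0.1, 0.5, 0.2]
grip_width: 91.9
finger_force: 0.0
time: 15.35
tool_pos: [594.8, -14.9, 190.9]
tcp_rot: [3.141, 0.0, 0.001]
contact_force: [-0.3, -1.0, -0.4]
grip_width: 91.8
finger_force: 0.0
[594.75251477 -15.56193172 190.96228583] [ 3.14103855e+00  7.24123924e-05 -5.85243869e-04]
[[275.88700334 203.65865378]]
```

View pics/m3.png

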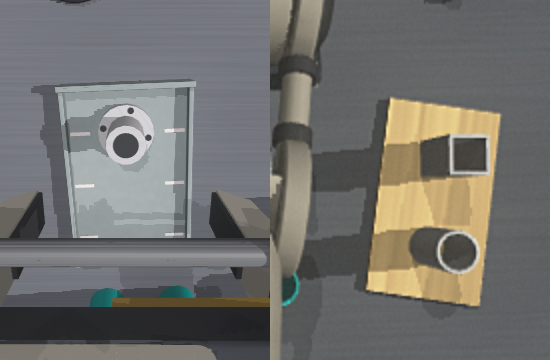

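Both tubes stand on the board. The flange neck is at wrist (276,206), and I predicted (276,204), so I'll take it.

```bash
python3 -m pendant '[0,0,1,0,0,0,-1, 0,0,1,0,0,0,-1, 0,0,1,0,0,0,-1, 0,0,1,0,0,0,-1, 0,0,0.8,0,0,0,-1, 0,0,0.4,0,0,0,-1, 0,0,0.17,0,0,0,-1, 0,0,0,0,0,0,-1]'; python3 -m pendant '[0,0,0,0,0,0,1, 0,0,0,0,0,0,1, 0,0,0,0,0,0,1, 0,0,0,0,0,0,1, 0,0,0,0,0,0,1, 0,0,0,0,0,0,1, 0,0,0,0,0,0,1, 0,0,0,0,0,0,1, 0,0,0,0,0,0,1, 0,0,0,0,0,0,1]'
```

```text
time: 16.3
tool_pos: [595.0, -15.3, 30.0]
tcp_rot: [3.141, -0.0, -0.001]
contact_force: [-0.0, -0.4, 0.4]
grip_width: 91.9
finger_force: 0.0
time: 17.3
tool_pos: [594.8, -14.7, 29.9]
tcp_rot: [-3.141, 0.0, -0.0]
contact_force: [0.0, 0.6, 0.9]
grip_width: 37.4
finger_force: 30.0
```

```bash
python3 -m pendant '[0,0,-0.5,0,0,0,1, 0,0,-0.8,0,0,0,1, 0,0,-0.9,0,0,0,1, -0.3,-0.5,-0.8,0,0,0,1, -0.5,-0.8,0,0,0,0,1, -0.5,-1,0,0,0,0,1, -0.5,-1,0,0,0,0,1, -0.5,-1,0,0,0,0,1, -0.5,-1,0,0,0,0,1, -0.5,-1,0,0,0,0,1, -0.5,-1,0,0,0,0,1, -0.5,-1,0,0,0,0,1]'; python3 -m pendant '[-0.5,-0.8,0,0,0,0,1, -0.5,-0.6,0,0,0,0,1, -0.4,-0.3,0,0,0,0,1, -0.1,0,0,0,0,0,1, 0,0,0,0,0,0,1, 0,0,0,0,0,0,1]'
python3 - <<'E'
from h import *
o=get_obs();print(o['tool_pos'],o['tcp_rot'],o['contact_force'],o['grip_width'])
t=capture('top');s=capture('side');mc=cam('wrist');w=capture('wrist')
print('top',[(onz('top',d['location'],0).round(1).tolist(),round(d['score'],2)) for d in pinpoint('top','turntable')[:2]])
print('side',[(onz('side',d['location'],0).round(1).tolist(),round(d['score'],2)) for d in pinpoint('side','turntable')[:2]])
print('wr px',proj('wrist',[[429.5,287.5,55]],mc),'side px',proj('side',[[429.5,287.5,55]]))
cv2.imwrite('pics/w4.png',np.hstack([w,s[:, 220:460]])[:,:,::-1])
E
```

```text
time: 18.5
tool_pos: [464.8, 235.0, 119.3]
tcp_rot: [3.141, 0.001, -0.0]
contact_force: [0.2, -0.2, -3.6]
grip_width: 37.6
finger_force: 30.0
time: 19.1
tool_pos: [421.6, 284.4, 119.9]
tcp_rot: [3.141, -0.0, -0.001]
contact_force: [-0.1, 0.1, -3.6]
grip_width: 37.5
finger_force: 30.0
[421.64950757 284.41816677 119.89392997] [ 3.14127887e+00 -4.73184000e-04 -1.34069021e-03] [-0.09632439  0.05540027 -3.61933805] 37.506463146763764
top [([[437.7, 285.5]], 0.82)]
side [([[430.0, 286.9]], 0.55)]
wr px [[272.22300465 216.82493567]] side px [[343.03860626 360.95095366]]
```

View pics/w4.png

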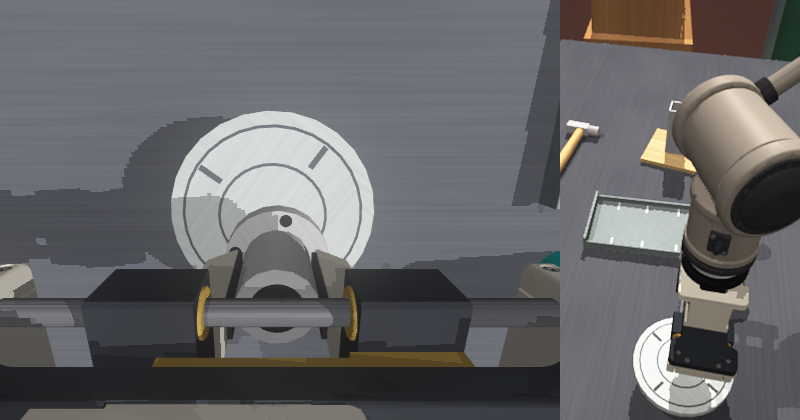

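The wrist view shows the disc spanning columns 172 to 374 (centre 273) with its far edge at row 111. The inner ring spans columns 219 to 326, with its top at row 164.

```bash
python3 - <<'E'
from h import *
mc=cam('wrist')
print(onz('wrist',[(272.5,111),(272.5,126.5)],55,mc).round(1).tolist(), onz('wrist',[(172,206),(374,206)],55,mc).round(1).tolist())
print(onz('top',[(165,232.5),(164.5,295.5),(133,264),(196,264)],55).round(1).tolist())
E
```

```text
[[503.4, 287.2], [493.4, 287.2]] [[437.6, 360.7], [437.4, 213.7]]
[[503.5, 283.9], [355.7, 285.7], [431.3, 359.7], [426.9, 211.0]]
```

```bash
python3 -m pendant '[0.25,-0.09,0,0,0,0,1, 0,0,0.4,0,0,0,1, 0,0,0.5,0,0,0,1, 0,0,0.3,0,0,0,1, 0,0,0.1,0,0,0,1, 0,0,0.06,0,0,0,1, 0,0,0.03,0,0,0,1, 0,0,0.03,0,0,0,1, 0,0,0.03,0,0,0,1, 0,0,0,0,0,0,1, 0,0,0,0,0,0,1]'
```

```text
time: 20.45
tool_pos: [428.8, 288.1, 76.9]
tcp_rot: [-3.141, -0.001, -0.0]
contact_force: [0.2, -0.3, 1.2]
grip_width: 37.6
finger_force: 30.0
```

```bash
python3 -m pendant '[0,0,0.02,0,0,0,1, 0,0,0,0,0,0,-1, 0,0,0,0,0,0,-1, 0,0,0,0,0,0,-1, 0,0,0,0,0,0,-1, 0,0,0,0,0,0,-1, 0,0,0,0,0,0,-1, 0,0,-1,0,0,0,-1, 0,0,-1,0,0,0,-1, 0,0,-1,0,0,0,-1, 0,0,-1,0,0,0,-1, 0,0,-0.5,0,0,0,-1]'; python3 -m pendant '[-1,0,0,0,0,0,-1, 0,0,0,0,0,0,-1, 0,0,0,0,0,0,-1]'
python3 - <<'E'
from h import *
mc=cam('wrist');im=capture('wrist')
print(proj('wrist',[[429,287.5,55],[429,287.5,115]],mc))
cv2.imwrite('pics/w5.png',im[:,:,::-1])
E
```

```text
time: 21.65
tool_pos: [429.3, 288.4, 213.5]
tcp_rot: [-3.14, -0.004, -0.0]
contact_force: [0.2, 0.5, 1.0]
grip_width: 91.9
finger_force: 0.0
time: 21.95
tool_pos: [398.3, 288.0, 210.9]
tcp_rot: [-3.142, -0.001, 0.0]
contact_force: [1.4, 0.2, 0.2]
grip_width: 91.5
finger_force: 0.0
[[277.00024719 165.90322708]
 [277.05034566 177.83819764]]
```

View pics/w5.png

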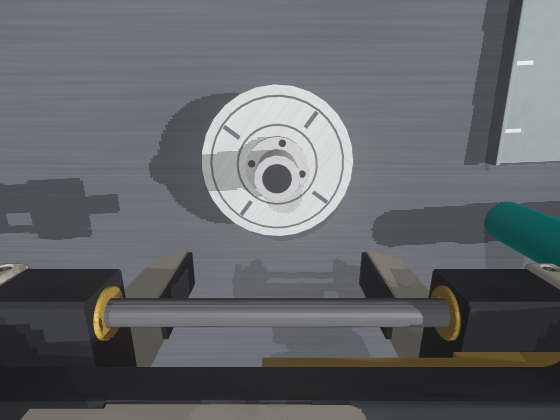

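The flange stands upright, with its neck top at (277,178). The disc spans rows 85 to 236 and columns 202 to 353, so I'll check the centring.

```bash
python3 - <<'E'
from h import *
im=capture('wrist');mc=cam('wrist')
print(onz('wrist',[(277.5,85),(277.5,236)],55,mc).round(1).tolist(),onz('wrist',[(202,160),(353,160)],55,mc).round(1).tolist())
g=cv2.Canny(im,60,150);
# fit disc edge: bright mask
m=(im.min(2)>190).astype(np.uint8);c=max(cv2.findContours(m,0,2)[0],key=cv2.contourArea)
p=onz('wrist',c[:,0],55,mc);h=cv2.convexHull(p.astype(np.float32))[:,0]
A=np.c_[2*h,np.ones(len(h))];s=np.linalg.lstsq(A,(h**2).sum(1),rcond=None)[0];print(s[:2],np.sqrt(s[2]+s[0]**2+s[1]**2))
print('neck',onz('wrist',[(277,178)],115,mc),get_obs()['tool_pos'])
E
```

```text
[[503.9, 286.9], [355.4, 286.9]] [[435.5, 361.0], [435.4, 212.9]]
[429.82026374 287.69606757] 63.443808071314926
neck [[429.55134438 287.46386745]] [398.9887646  287.96625137 210.65262968]
```

The flange is within about 1 mm of the centre. Next I'll put the square tube back.

```bash
python3 -m pendant '[0.2,0.7,0,0,0,0,-1, 0.2,1,0,0,0,0,-1, 0.2,1,0,0,0,0,-1, 0.2,1,0,0,0,0,-1, 0.2,1,0,0,0,0,-1, 0.2,1,0,0,0,0,-1, 0.2,1,0,0,0,0,-1, 0.2,1,0,0,0,0,-1, 0.2,1,0,0,0,0,-1, 0.2,1,0,0,0,0,-1, 0.2,1,0,0,0,0,-1, 0.2,1,0,0,0,0,-1]';  python3 -m pendant '[0.2,1,0,0,0,0,-1, 0.2,1,0,0,0,0,-1, 0.2,1,0,0,0,0,-1, 0.2,1,0,0,0,0,-1, 0,1,0,0,0,0,-1, 0,1,0,0,0,0,-1, 0,1,0,0,0,0,-1, 0,0.8,0,0,0,0,-1, 0,0,0,0,0,0.57,-1, 0,0,0,0,0,0,-1]'
python3 - <<'E'
from h import *
mc=cam('wrist');im=capture('wrist');print(get_obs()['tool_pos'],get_obs()['tcp_rot'])
print(proj('wrist',[[496,-298,132],[390,-280,132]],mc))
cv2.imwrite('pics/w6.png',im[:,:,::-1])
E
```

```text
time: 23.25
tool_pos: [470.9, -64.9, 210.5]
tcp_rot: [3.142, 0.0, -0.001]
contact_force: [1.0, 0.3, 0.2]
grip_width: 91.5
finger_force: 0.0
time: 24.25
tool_pos: [494.1, -298.4, 209.9]
tcp_rot: [-3.141, 0.001, -0.042]
contact_force: [0.9, 0.9, 0.7]
grip_width: 91.8
finger_force: 0.0
[ 494.14254505 -297.67527513  210.10948875] [-3.14102530e+00  7.56907590e-04 -4.03301917e-02]
[[275.8235289  218.59248563]
 [260.65471433 333.25887782]]
```

View pics/w6.png

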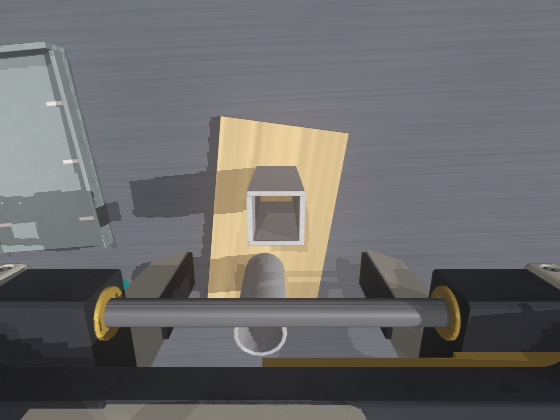

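The square rim is at (276,217.5), as predicted, so I'll grip it.

```bash
python3 -m pendant '[0.06,0,1,0,0,0,-1, 0,0,1,0,0,0,-1, 0,0,1,0,0,0,-1, 0,0,0.8,0,0,0,-1, 0,0,0.4,0,0,0,-1, 0,0,0.1,0,0,0,-1, 0,0,0,0,0,0,-1]'; python3 -m pendant '[0,0,0,0,0,0,1, 0,0,0,0,0,0,1, 0,0,0,0,0,0,1, 0,0,0,0,0,0,1, 0,0,0,0,0,0,1, 0,0,0,0,0,0,1, 0,0,0,0,0,0,1, 0,0,0,0,0,0,1, 0,0,0,0,0,0,1, 0,0,0,0,0,0,1]'
```

```text
time: 25.0
tool_pos: [496.4, -297.2, 82.3]
tcp_rot: [3.141, -0.0, -0.04]
contact_force: [1.3, -0.3, 0.1]
grip_width: 92.1
finger_force: 0.0
time: 26.0
tool_pos: [496.1, -297.3, 81.9]
tcp_rot: [3.141, -0.0, -0.04]
contact_force: [0.7, -0.5, 0.1]
grip_width: 45.0
finger_force: 30.0
```

```bash
python3 -m pendant '[0,0,-0.5,0,0,0,1, 0,0,-0.7,0,0,0,1, 0,0,-0.8,0,0,0,1, 0.04,-0.5,0,0,0,0,1, 0.1,-1,0,0,0,0,1, 0.1,-1,0,0,0,0,1, 0.1,-1,0,0,0,0,1, 0.1,-1,0,0,0,0,1, 0.1,-1,0,0,0,0,1, 0.1,-1,0,0,0,0,1, 0.1,-1,0,0,0,0,1, 0.1,-0.9,0,0,0,0,1]'; python3 -m pendant '[0,-0.6,0,0,0,0,1, 0,-0.27,0,0,0,0,1, 0,0,0,0,0,0,1, 0,0,0,0,0,0,1]'
```

```text
time: 27.2
tool_pos: [529.9, -43.6, 140.0]
tcp_rot: [-3.14, 0.003, -0.04]
contact_force: [-0.1, -0.4, -4.8]
grip_width: 44.9
finger_force: 30.0
time: 27.6
tool_pos: [531.9, -20.6, 141.2]
tcp_rot: [3.141, 0.001, -0.04]
contact_force: [1.1, -0.6, -4.0]
grip_width: 45.0
finger_force: 30.0
```

```bash
python3 -m pendant '[-0.06,0,0.4,0,0,0,1, 0,0,0.7,0,0,0,1, 0,0,0.5,0,0,0,1, 0,0,0.3,0,0,0,1, 0,0,0.12,0,0,0,1, 0,0,0.05,0,0,0,1, 0,0,0.03,0,0,0,1, 0,0,0,0,0,0,1, 0,0,0,0,0,0,1]'
```

```text
time: 28.5
tool_pos: [530.9, -20.3, 79.3]
tcp_rot: [3.141, -0.001, -0.04]
contact_force: [-0.3, -0.5, -5.2]
grip_width: 44.9
finger_force: 30.0
```

```bash
python3 -m pendant '[0,0,0.03,0,0,0,1, 0,0,0.03,0,0,0,1, 0,0,0,0,0,0,1, 0,0,0,0,0,0,1]'
```

```text
time: 28.9
tool_pos: [530.9, -20.3, 77.8]
tcp_rot: [3.141, -0.001, -0.04]
contact_force: [-2.9, 0.3, 5.2]
grip_width: 44.6
finger_force: 30.0
```

```bash
python3 -m pendant '[0,0,0,0,0,0,-1, 0,0,0,0,0,0,-1, 0,0,0,0,0,0,-1, 0,0,0,0,0,0,-1, 0,0,0,0,0,0,-1, 0,0,-1,0,0,0,-1, 0,0,-1,0,0,0,-1, 0,0,-1,0,0,0,-1, 0,0,-0.7,0,0,-0.57,-1, -0.5,0.9,0,0,0,0,-1, -0.5,1,0,0,0,0,-1, -0.5,1,0,0,0,0,-1]'; python3 -m pendant '[-0.5,1,0,0,0,0,-1, -0.5,1,0,0,0,0,-1, -0.5,1,0,0,0,0,-1, -0.5,1,0,0,0,0,-1, -0.5,1,0,0,0,0,-1, -0.5,0.76,0,0,0,0,-1, -0.2,0,0,0,0,0,-1, 0,0,0,0,0,0,-1, 0,0,0,0,0,0,-1]'
python3 - <<'E'
from h import *
mc=cam('wrist');im=capture('wrist');print(get_obs()['tool_pos'],get_obs()['tcp_rot'])
print(proj('wrist',[[390,-280,132]],mc))
t=capture('top')
print(proj('top',[[529.5,-20,128]]))
cv2.imwrite('pics/w7.png',np.hstack([im[60:420,80:480],cv2.resize(t[160:280,240:340],(300,360))])[:,:,::-1])
E
```

```text
time: 30.1
tool_pos: [485.0, -107.9, 188.2]
tcp_rot: [3.141, -0.0, 0.001]
contact_force: [0.6, 0.4, -0.7]
grip_width: 91.9
finger_force: 0.0
time: 31.0
tool_pos: [389.7, -279.3, 188.1]
tcp_rot: [-3.141, -0.0, -0.0]
contact_force: [-0.1, 0.8, 0.3]
grip_width: 91.8
finger_force: 0.0
[ 389.9376274  -279.13608716  188.08409558] [-3.14148534e+00 -2.63345813e-04  5.98528829e-04]
[[277.41632569 230.61746023]]
[[293.30246449 215.64800876]]
```

View pics/w7.png

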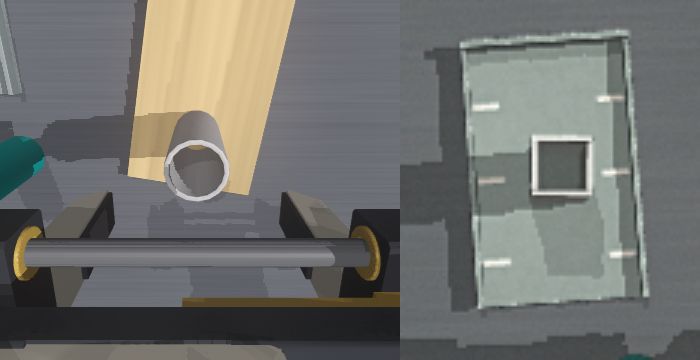

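The square tube is back and upright, at top pixel (293.7,215) against (293.2,216.2) at the start. The round rim is at (277,230), as predicted.

```bash
python3 -m pendant '[0,0,1,0,0,0,-1, 0,0,1,0,0,0,-1, 0,0,0.9,0,0,0,-1, 0,0,0.5,0,0,0,-1, 0,0,0.17,0,0,0,-1, 0,0,0,0,0,0,-1]'; python3 -m pendant '[0,0,0,0,0,0,1, 0,0,0,0,0,0,1, 0,0,0,0,0,0,1, 0,0,0,0,0,0,1, 0,0,0,0,0,0,1, 0,0,0,0,0,0,1, 0,0,0,0,0,0,1, 0,0,0,0,0,0,1, 0,0,0,0,0,0,1, 0,0,0,0,0,0,1]'
```

```text
time: 31.7
tool_pos: [389.7, -279.4, 80.6]
tcp_rot: [-3.141, 0.001, 0.001]
contact_force: [1.0, 0.4, 0.2]
grip_width: 91.8
finger_force: 0.0
time: 32.7
tool_pos: [389.5, -279.9, 81.0]
tcp_rot: [3.142, -0.0, -0.0]
contact_force: [-0.5, 0.7, 2.5]
grip_width: 48.2
finger_force: 30.0
```

```bash
python3 -m pendant '[0,0,-0.5,0,0,0,1, 0,0,-0.7,0,0,0,1, 0,0,-0.8,0,0,0,1, 0.2,-0.5,0,0,0,0,1, 0.27,-0.9,0,0,0,0,1, 0.27,-1,0,0,0,0,1, 0.27,-1,0,0,0,0,1, 0.27,-1,0,0,0,0,1, 0.27,-1,0,0,0,0,1, 0.27,-1,0,0,0,0,1, 0.27,-1,0,0,0,0,1, 0.27,-0.8,0,0,0,0,1]'; python3 -m pendant '[0.08,-0.43,0,0,0,0,1, 0,0,0,0,0,0,1, 0,0,0,0,0,0,1]'
```

```text
time: 33.9
tool_pos: [459.8, -32.3, 140.2]
tcp_rot: [-3.141, 0.002, 0.0]
contact_force: [0.5, -1.1, -4.3]
grip_width: 48.2
finger_force: 30.0
time: 34.2
tool_pos: [462.3, -21.5, 140.5]
tcp_rot: [3.141, 0.001, 0.0]
contact_force: [0.3, -0.3, -4.0]
grip_width: 48.2
finger_force: 30.0
```

Contact should come near TCP z 77.

```bash
python3 -m pendant '[0,-0.03,0.4,0,0,0,1, 0,0,0.7,0,0,0,1, 0,0,0.5,0,0,0,1, 0,0,0.3,0,0,0,1, 0,0,0.12,0,0,0,1, 0,0,0.06,0,0,0,1, 0,0,0.03,0,0,0,1, 0,0,0,0,0,0,1, 0,0,0,0,0,0,1]'
```

```text
time: 35.1
tool_pos: [463.1, -20.3, 78.1]
tcp_rot: [3.141, -0.001, -0.0]
contact_force: [-1.1, -0.0, -4.9]
grip_width: 47.6
finger_force: 30.0
```

```bash
python3 -m pendant '[0,0,0.03,0,0,0,1, 0,0,0.03,0,0,0,1, 0,0,0,0,0,0,1, 0,0,0,0,0,0,1]'
```

```text
time: 35.5
tool_pos: [463.3, -20.2, 76.9]
tcp_rot: [3.141, -0.002, -0.0]
contact_force: [-1.0, 0.9, 6.6]
grip_width: 47.7
finger_force: 29.9
```

```bash
python3 -m pendant '[0,0,0,0,0,0,-1, 0,0,0,0,0,0,-1, 0,0,0,0,0,0,-1, 0,0,0,0,0,0,-1, 0,0,0,0,0,0,-1, 0,0,-1,0,0,0,-1, 0,0,-1,0,0,0,-1, 0,0,-1,0,0,0,-1, 0,0,-1,0,0,0,-1, 0,0,-0.8,0,0,0,-1, -0.2,1,0,0,0,0,-1, -0.2,1,0,0,0,0,-1]'; python3 -m pendant '[0,1,0,0,0,0,-1, 0,1,0,0,0,0,-1, 0,1,0,0,0,0,-1, 0,1,0,0,0,0,-1, 0,1,0,0,0,0,-1, 0,1,0,0,0,0,-1, 0,0,0,0,0,0,-1, 0,0,0,0,0,0,-1]'
python3 - <<'E'
from h import *
t=capture('top')
cv2.imwrite('pics/t8.png',cv2.resize(t[160:310,120:340],(660,450))[:,:,::-1])
E
```

```text
time: 36.7
tool_pos: [451.0, -80.5, 220.7]
tcp_rot: [3.141, -0.002, 0.002]
contact_force: [0.0, -0.2, 0.2]
grip_width: 91.8
finger_force: 0.0
time: 37.5
tool_pos: [450.3, -260.3, 219.4]
tcp_rot: [-3.141, 0.001, -0.002]
contact_force: [-0.5, 0.9, -0.1]
grip_width: 91.6
finger_force: 0.0
```

View pics/t8.png

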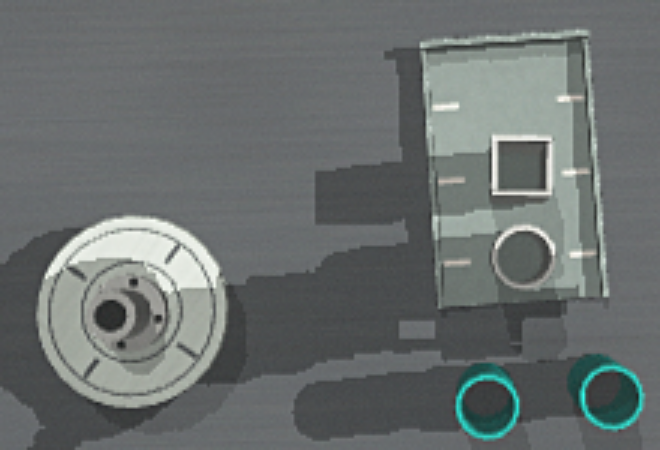

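The flange is centred on the turntable. The square tube is at (293.7,215) and the round tube at (294.5,245.5), both back on their spots and upright, and the arm is clear.

```bash
python3 -c "from plant import close_job; print(close_job())"
```

```text
the job is handed in; nothing more can be done
None
```

I handed the job in at about 38 s: the flange stands within about 1 mm of the turntable centre, and both tubes are back in the tray within about 2 mm of where they stood; the hand-in returned no verdict.

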